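Calibrate the touch pad beside the microscope

ROBOT

A 6-joint arm with a two-finger parallel gripper is mounted at the origin on the work surface. World frame = base frame: x ahead of the robot, y to its left, z up, the work surface at z = 0. Lengths are in m, angles in rad, forces in N, time in s.
With the tool pointing down it reaches from about 0.375 to 0.9 m from the base axis. Payload 3.1 kg.
Tool frame: the origin (TCP) lies at the very end of the fingers, on their centre line; the grasp point (between the pads) lies 19 mm behind it (robot.grip_depth is the distance from the TCP to the grasp point, in m); z points along the fingers, y is the direction in which the jaws open and shut (so a half turn about z gives the same grasp; the last joint's range is limited). The gripper opens to 87 mm and grips with 3 to 60 N. Pads are 19 mm wide; open, the fingers measure 117 mm over their backs; the gripper's body (75 mm by 190 mm) begins 51 mm behind the grasp point.
Start: joints at [-1.423, 0.527, 1.433, -0, 1.181, -0.178], TCP at [0.201, -0.592, 0.223] pointing down, gripper open.
Joint ranges: [-3.08, 3.08], [-0.75, 2.2], [0.22, 2.44], [-1.43, 4.57], [0, 2.65], [-2.85, 2.85]. Speed limits (rad/s): [2.79, 2.79, 3.14, 3.14, 3.14, 3.14].

INTERFACE

Orientations are given as a unit quaternion [x, y, z, w].
In Python, from rig import robot gives the robot as it stands.
- The arm moves only by the tool drive_tool, never from a script. Its argument "series" is a list of rows, each a list of 7 numbers: the shift along the tool's x, y, z in m, then the turn, a rotation vector about the tool's x, y, z in degrees, then the opening, from 0 (shut) to 1 (fully open). A call has 1 to 5 rows; each row shifts and turns the commanded pose from where the row before left it, along the tool's axes as they then stand; what a row does not reach is not made up. A row lasts 1/8 s, in which the tool goes at most 62.5 mm and 10.7 degrees, less where a joint would pass 70% of its speed; a pose out of reach is approached as far as the arm can. A call is refused whole if a number of a shift passes 0.0625 or a number of a turn 10.7, either way. A call with a gripper value outside its range is refused whole. The fingers move at their own pace and stop on an object; "squeeze" is the grip in N (left out, the last holds). Time passes only in rows, so rows that do not move let the fingers close. It gives the time, the measured TCP pose, the force and the opening at its end, in the units of the state.
- robot.get_obs(): the state, without advancing time (a new reading comes with each control period).
- robot.camera(name): name is "side" or "top"; returns (picture, depth): 420x560x3 uint8, blue, green, red; 420x560 float32, m along the optical axis (not along the pixel's ray), 0 where there is no reading.
- robot.camera_model(name): a dict with "fx", "fy", "cx", "cy" (pixels), "k1" (the pictures are not rectified: a ray, as slopes to the right and down, at radius r is drawn at 1 + k1 r^2 times it, then the intrinsics apply), "R" (3x3) and "t" (3): a world point X has camera coordinates R X + t. Camera axes: x right, y down, z forward; pixel columns grow to the right and rows downward; lengths in m; the calibration is good to about 2 mm. A picture is of the moment at which its call begins. camera_model takes no time and is no camera call.
- robot.hand_in(): hands the job in, once; it reports no verdict.
The state is a dict: "time": time; "q": joint angles; "joint_velocities": joint speeds; "joint_torque": joint torques, N m; "position": TCP position; "tool_rot": TCP orientation; "ft_force": force on the tool from outside, world axes, zero at the start; "moment": the same for the moment, N m; "grip_width": finger opening in m.
Only numpy, scipy, OpenCV 4.12 (cv2) and the standard library are available. Lean on these libraries where they do the work, as an engineer would, in place of code of your own. Each camera call takes 0.05 s, during which the arm holds its last target. There are 200 camera calls.

TASK

Calibrate the touch pad: with the gripper shut and pointing down, press lightly on the raised white strip at the end next to the green disc and trace its whole S-curve over every orange dot to the end next to the red disc. Do it in one stroke: come down and lift off only at the two ends, keep the sprung strip slightly pressed all the way but never down to its stop, and do not touch the black panel. Then lift clear; grasp nothing and leave everything else where it is.

Things in the scene. Friction and masses are not known exactly. Their poses are not given: they have to be found in the camera images.
- pad: the calibration touch pad: a flat slab 270 (x) x 340 (y) mm fixed to the desk, black panel top 16 mm above the desk; origin under its centre, at desk height. Pad frame: x points away from the robot and y to its left at yaw 0. The strip's centre line is x = 35 mm * sin(pi * y / 100 mm), y from -100 to 100 mm
- strip (a joint): how far the sprung touch strip is pressed down, in m: 0 = fully up, 0.012 = bottomed on its stop. The white S-shaped strip is 12 mm wide with a rounded top, stands 18 mm proud of the panel (its top is 34 mm above the desk when up) and sinks straight down as one piece wherever it is pressed. It starts to sink at about 0.6 N and takes 0.5 N more per mm, and springs back up when let go; pressing 3 to 6 mm is a good light touch
- start_disc: green disc, 26 mm across, 5 mm thick, fixed on the pad's panel 42 mm beyond one end of the strip: the trace starts at that end (either end of the strip). Origin under its centre
- finish_disc: red disc of the same size and fixing beyond the other end of the strip: the trace finishes there. Origin under its centre
- dot0 (a point): orange inlaid dot (9 mm) on the top of the strip, number 0 of 0..6 in order along it from pad y = -100 to +100 mm (this one at pad y = -100 mm); the point lies on the strip's top and sinks with it. A straight stroke from dot to dot stays within 6 mm of the centre line. Traced means: fingers pointing straight down, the middle of the fingertips within 12 mm of the dot sideways, strip pressed
- dot1 (a point): orange inlaid dot (9 mm) on the top of the strip, number 1 of 0..6 in order along it from pad y = -100 to +100 mm (this one at pad y = -67 mm); the point lies on the strip's top and sinks with it. A straight stroke from dot to dot stays within 6 mm of the centre line. Traced means: fingers pointing straight down, the middle of the fingertips within 12 mm of the dot sideways, strip pressed
- dot2 (a point): orange inlaid dot (9 mm) on the top of the strip, number 2 of 0..6 in order along it from pad y = -100 to +100 mm (this one at pad y = -33 mm); the point lies on the strip's top and sinks with it. A straight stroke from dot to dot stays within 6 mm of the centre line. Traced means: fingers pointing straight down, the middle of the fingertips within 12 mm of the dot sideways, strip pressed
- dot3 (a point): orange inlaid dot (9 mm) on the top of the strip, number 3 of 0..6 in order along it from pad y = -100 to +100 mm (this one at pad y = 0 mm); the point lies on the strip's top and sinks with it. A straight stroke from dot to dot stays within 6 mm of the centre line. Traced means: fingers pointing straight down, the middle of the fingertips within 12 mm of the dot sideways, strip pressed
- dot4 (a point): orange inlaid dot (9 mm) on the top of the strip, number 4 of 0..6 in order along it from pad y = -100 to +100 mm (this one at pad y = 33 mm); the point lies on the strip's top and sinks with it. A straight stroke from dot to dot stays within 6 mm of the centre line. Traced means: fingers pointing straight down, the middle of the fingertips within 12 mm of the dot sideways, strip pressed
- dot5 (a point): orange inlaid dot (9 mm) on the top of the strip, number 5 of 0..6 in order along it from pad y = -100 to +100 mm (this one at pad y = 67 mm); the point lies on the strip's top and sinks with it. A straight stroke from dot to dot stays within 6 mm of the centre line. Traced means: fingers pointing straight down, the middle of the fingertips within 12 mm of the dot sideways, strip pressed
- dot6 (a point): orange inlaid dot (9 mm) on the top of the strip, number 6 of 0..6 in order along it from pad y = -100 to +100 mm (this one at pad y = 100 mm); the point lies on the strip's top and sinks with it. A straight stroke from dot to dot stays within 6 mm of the centre line. Traced means: fingers pointing straight down, the middle of the fingertips within 12 mm of the dot sideways, strip pressed
- eyepiece_a: loose black microscope eyepiece, 37 mm across, 46 mm tall, standing on the pad's far margin; origin under its centre
- lens_cap: loose grey round lens cap, 36 mm across, 14 mm tall, lying on the pad's near margin; origin under its centre
- eyepiece_b: loose black eyepiece like the other, standing on the desk to the right; origin under its centre
- phone: loose keypad phone 106 x 46 x 18 mm lying on the desk to the right; origin under its centre
- mug: white mug, 80 mm wide, 90 mm tall, standing on the desk; origin under its centre
- screwdriver: screwdriver, 160 mm long, lying on the desk to the left; origin under its middle
- panel: the pad's black top panel, 260 x 330 mm, top 16 mm above the desk; fixed to the pad, same origin and axes as the pad; not to be touched

How it is judged:
On the way, in this order (a step that is already met when the one before it is completed fails the run):
1. the fingertips press the strip lightly at dot 1 of 7, counted from the green disc (value of joint strip above 0.0008 m and contact force between the fingers and strip above 0.3 N and ((horizontal distance between start_disc and dot0 below 0.08 m and horizontal distance between the grasp point and dot0 below 0.012 m) or (horizontal distance between start_disc and dot6 below 0.08 m and horizontal distance between the grasp point and dot6 below 0.012 m))), for 0.03 s.
2. the fingertips press the strip lightly at dot 2 of 7, counted from the green disc (value of joint strip above 0.0008 m and contact force between the fingers and strip above 0.3 N and ((horizontal distance between start_disc and dot0 below 0.08 m and horizontal distance between the grasp point and dot1 below 0.012 m) or (horizontal distance between start_disc and dot6 below 0.08 m and horizontal distance between the grasp point and dot5 below 0.012 m))), for 0.03 s.
3. the fingertips press the strip lightly at dot 3 of 7, counted from the green disc (value of joint strip above 0.0008 m and contact force between the fingers and strip above 0.3 N and ((horizontal distance between start_disc and dot0 below 0.08 m and horizontal distance between the grasp point and dot2 below 0.012 m) or (horizontal distance between start_disc and dot6 below 0.08 m and horizontal distance between the grasp point and dot4 below 0.012 m))), for 0.03 s.
4. the fingertips press the strip lightly at dot 4 of 7, counted from the green disc (value of joint strip above 0.0008 m and contact force between the fingers and strip above 0.3 N and ((horizontal distance between start_disc and dot0 below 0.08 m and horizontal distance between the grasp point and dot3 below 0.012 m) or (horizontal distance between start_disc and dot6 below 0.08 m and horizontal distance between the grasp point and dot3 below 0.012 m))), for 0.03 s.
5. the fingertips press the strip lightly at dot 5 of 7, counted from the green disc (value of joint strip above 0.0008 m and contact force between the fingers and strip above 0.3 N and ((horizontal distance between start_disc and dot0 below 0.08 m and horizontal distance between the grasp point and dot4 below 0.012 m) or (horizontal distance between start_disc and dot6 below 0.08 m and horizontal distance between the grasp point and dot2 below 0.012 m))), for 0.03 s.
6. the fingertips press the strip lightly at dot 6 of 7, counted from the green disc (value of joint strip above 0.0008 m and contact force between the fingers and strip above 0.3 N and ((horizontal distance between start_disc and dot0 below 0.08 m and horizontal distance between the grasp point and dot5 below 0.012 m) or (horizontal distance between start_disc and dot6 below 0.08 m and horizontal distance between the grasp point and dot1 below 0.012 m))), for 0.03 s.
7. the fingertips press the strip lightly at dot 7 of 7, counted from the green disc (value of joint strip above 0.0008 m and contact force between the fingers and strip above 0.3 N and ((horizontal distance between start_disc and dot0 below 0.08 m and horizontal distance between the grasp point and dot6 below 0.012 m) or (horizontal distance between start_disc and dot6 below 0.08 m and horizontal distance between the grasp point and dot0 below 0.012 m))), for 0.03 s.
At the end, for the whole second after the job is handed in: All seven dots traced in order from green to red; the strip is back up (within 1 mm), the fingertips are at least about 15 mm clear above it, and every loose thing is within 15 mm of where it began (value of joint strip below 0.001 m and height (world z) of the grasp point above 0.07 m and distance of each of eyepiece_a, lens_cap, eyepiece_b, phone, mug, screwdriver from where it was at the start of the episode below 0.015 m); the robot touches nothing.
It fails at once if the strip is pressed down to its stop (more than 11 mm of its 12 mm) (value of joint strip above 0.011 m).
It fails at once if the fingers touch the black panel (contact force between the fingers and panel above 0.5 N).
It fails at once if the fingertips are off the strip (not pressing it) while low over its middle, within 20 mm sideways of dots 1 to 5 and less than about 35 mm above the strip: lifted off, or came down, between the ends (height (world z) of the grasp point below 0.088 m and value of joint strip below 0.0002 m and (horizontal distance between the grasp point and dot1 below 0.02 m or horizontal distance between the grasp point and dot2 below 0.02 m or horizontal distance between the grasp point and dot3 below 0.02 m or horizontal distance between the grasp point and dot4 below 0.02 m or horizontal distance between the grasp point and dot5 below 0.02 m)).
It fails at once if a loose thing is lifted, knocked or carried more than 20 mm (distance of any of eyepiece_a, lens_cap, eyepiece_b, phone, mug, screwdriver from where it was at the start of the episode above 0.02 m).
It also fails if it takes over 48 s, if anything falls off the work surface, if the arm or the gripper's body presses on something with over 40 N, if the wrist force passes 120 N, or if a joint passes its speed limit or range.

## Working session

There is one attempt and no reset: what is moved stays moved. The work goes in short steps, Python scripts to look and compute and a tool call to move; the robot and the scene stay as the last step left them, time stands still between calls to the robot, and variables do not carry over. Pictures are saved under pics/ and viewed, about 8 in all and at most 12, crops included, and the job is handed in when it is done.

Besides the shell and the picture viewer there is one more tool, called after "Call:" as name(argument=value, ...), one argument or row to a line, values as JSON. drive_tool: Moves the arm, as the interface text tells. Its arguments: {"type":"object","properties":{"series":{"type":"array"},"squeeze":{"type":"number"}},"required":["series"]}

```bash
mkdir -p pics; python3 - <<'E'
from rig import robot
import cv2,numpy as np
o=robot.get_obs();print({k:np.round(v,3).tolist() for k,v in o.items()})
for n in("top","side"):
    p,d=robot.camera(n);cv2.imwrite(f"pics/{n}0.png",p);np.save(f"{n}0.npy",d)
    m=robot.camera_model(n);print(n,m)
E
```

```text
{'time': 0.0, 'q': [-1.423, 0.528, 1.434, -0.0, 1.181, -0.179], 'joint_velocities': [-0.0, 0.001, 0.001, -0.001, -0.001, -0.002], 'joint_torque': [0.001, -44.004, -17.659, 0.063, 0.058, -0.0], 'position': [0.201, -0.591, 0.222], 'tool_rot': [0.987, 0.163, 0.0, -0.001], 'ft_force': [-1.236, 0.026, 0.1], 'moment': [-0.019, 0.025, 0.004], 'grip_width': 0.087}
top {'fx': 514.9649385609321, 'fy': 514.9649385609321, 'cx': 283.5466075278313, 'cy': 202.17003406640342, 'k1': 0.007472427218639623, 'R': array([[ 0.00534679, -0.9999598 ,  0.00719849],
       [-0.98360834, -0.00655657, -0.18019888],
       [ 0.18023884, -0.00611701, -0.98360386]]), 't': array([-0.05847359,  0.49561009,  1.2682768 ])}
side {'fx': 444.80413392131544, 'fy': 444.80413392131544, 'cx': 274.65497848302084, 'cy': 216.85215990661783, 'k1': -0.11837928206163173, 'R': array([[ 0.95877361, -0.28416846, -0.00120701],
       [-0.17811349, -0.59762773, -0.78173952],
       [ 0.22142438,  0.74972621, -0.62360393]]), 't': array([-0.46708827,  0.09957983,  1.33296267])}
```

View pics/top0.png

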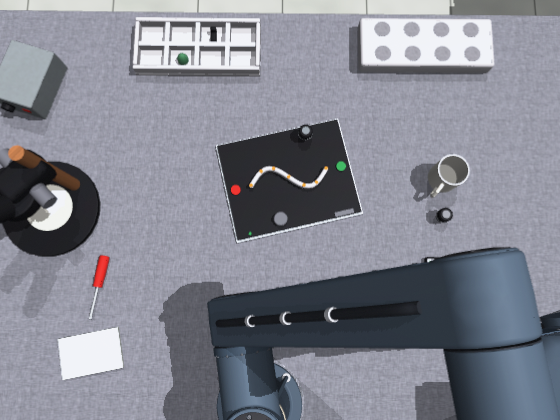

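The top view shows the pad centred near (290,180). The green disc is at (341,166) on the right (the -y end), the red disc at (236,189), and the S-strip with orange dots runs between them. The eyepiece is at (306,131) and the lens cap at (280,218).

```bash
cat > h.py <<'E'
import cv2,numpy as np
from rig import robot
def cast(n,uv,z):
    m=robot.camera_model(n);x=(np.array(uv,float)-[m["cx"],m["cy"]])/m["fx"];s=x.copy()
    for _ in range(10): s=x/(1+m["k1"]*(s**2).sum(1,keepdims=True))
    d=np.c_[s,np.ones(len(s))]@m["R"];c=-m["R"].T@m["t"]
    return (c+d*((z-c[2])/d[:,2])[:,None])[:,:2]
def blobs(p,lo,hi,amin=4):
    h=cv2.cvtColor(p,cv2.COLOR_BGR2HSV);M=cv2.inRange(h,lo,hi)
    n,_,s,c=cv2.connectedComponentsWithStats(M)
    return [(c[i].round(1).tolist(),int(s[i,4])) for i in range(1,n) if s[i,4]>=amin]
E
python3 - <<'E'
from h import *
for n in("top","side"):
    p=cv2.imread(f"pics/{n}0.png")
    for c,lo,hi,z in(("or",(8,110,120),(24,255,255),.034),("gr",(45,120,80),(85,255,255),.021),("red",(0,150,120),(5,255,255),.021)):
        b=blobs(p,lo,hi)
        if b:
            for (uv,a),w in zip(b,cast(n,[q[0] for q in b],z)):print(n,c,uv,a,w.round(4))
E
```

```text
top or [16.2, 152.8] 186 [0.624  0.6411]
top or [273.1, 167.6] 11 [ 0.5894 -0.0279]
top or [325.5, 167.2] 10 [ 0.5914 -0.1644]
top or [260.6, 170.3] 9 [0.5819 0.0046]
top or [288.1, 176.5] 8 [ 0.5659 -0.067 ]
top or [315.9, 181.5] 8 [ 0.5531 -0.1392]
top or [303.3, 184.6] 9 [ 0.5446 -0.1065]
top or [250.2, 185.0] 10 [0.5426 0.031 ]
top gr [340.6, 165.7] 78 [ 0.5991 -0.2054]
top gr [249.7, 233.0] 10 [0.4193 0.0309]
top red [235.2, 189.4] 78 [0.5334 0.0706]
top red [100.6, 270.6] 295 [0.3215 0.4058]
side or [101.1, 86.7] 346 [-0.079   1.2853]
side or [222.8, 59.2] 68 [0.6106 1.4849]
side or [213.4, 67.3] 22 [0.5339 1.3666]
side or [252.9, 80.1] 103 [0.6978 1.1111]
side or [268.0, 83.0] 7 [0.7624 1.0492]
side or [254.4, 125.2] 157 [0.5767 0.607 ]
side or [289.0, 205.2] 4 [0.5431 0.0239]
side or [7.9, 227.6] 138 [-0.3554  0.1703]
side or [302.5, 207.5] 4 [ 5.812e-01 -4.000e-04]
side or [1.8, 230.8] 4 [-0.3732  0.1589]
side or [303.0, 231.2] 4 [ 0.5435 -0.1126]
side or [2.1, 236.4] 7 [-0.3669  0.1288]
side or [323.8, 239.8] 6 [ 0.5896 -0.1674]
side or [0.7, 242.7] 6 [-0.3658  0.0977]
side or [181.0, 313.7] 11 [ 0.1463 -0.3265]
side or [214.4, 320.0] 14 [ 0.2233 -0.3689]
side or [231.4, 327.7] 12 [ 0.2585 -0.4035]
side gr [331.9, 252.3] 36 [ 0.5984 -0.2121]
side red [282.3, 202.3] 30 [0.5321 0.0618]
```

View pics/side0.png

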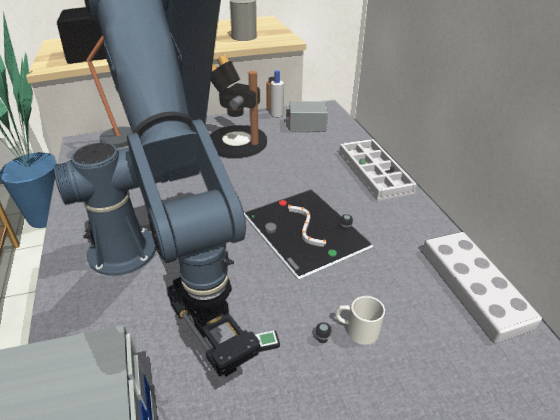

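Both views show the green disc at the right end, at top (341,166) and side (332,252). The path there is free: the mug at side (365,320) and eyepiece_b at (322,330) are well off it. Next I fit the pad pose from both views.

```bash
cat > fit.py <<'E'
from h import *
ys=np.linspace(-100,100,7)/1e3
L=np.c_[.035*np.sin(np.pi*ys/.1),ys]
D=np.array([[0,-.142],[0,.142]])
def kab(A,B):
    a,b=A.mean(0),B.mean(0);U,_,V=np.linalg.svd((A-a).T@(B-b));R=(U@V).T
    return R,b-R@a,np.linalg.norm((A@R.T+b-R@a)-B,axis=1)
top=np.array([[.5914,-.1644],[.5531,-.1392],[.5446,-.1065],[.5659,-.067],[.5894,-.0279],[.5819,.0046],[.5426,.031]])
R1,t1,r1=kab(np.r_[L,D],np.r_[top,[[.5991,-.2054],[.5334,.0706]]])
R2,t2,r2=kab(np.r_[L[[0,2,5,6]],D],np.array([[.5896,-.1674],[.5435,-.1126],[.5812,-.0004],[.5431,.0239],[.5984,-.2121],[.5321,.0618]]))
for R,t,r in((R1,t1,r1),(R2,t2,r2)):print(t.round(4),np.degrees(np.arctan2(R[1,0],R[0,0])),(r*1e3).round(1))
t=(t1+t2)/2;print((L@R1.T+t).round(4).tolist())
E
python3 fit.py
```

```text
[ 0.5668 -0.0671] 13.478344924644034 [1.3 0.3 0.5 0.9 0.9 1.2 1.3 0.8 0.5]
[ 0.5659 -0.0732] 13.5126810870332 [3.  0.8 1.6 0.5 1.1 3.1]
[[0.5897, -0.1674], [0.5524, -0.1421], [0.5447, -0.1096], [0.5664, -0.0702], [0.5881, -0.0307], [0.5803, 0.0017], [0.5431, 0.0271]]
```

Call:
drive_tool(
  series=[
    [0,0,0,0,0,9.4,0],
    [0,0,0,0,0,9.4,0],
    [0.04,-0.04,0,0,0,0,0],
    [0.04,-0.04,0,0,0,0,0],
    [0.04,-0.04,0,0,0,0,0],
  ],
)

```text
time: 0.72
position: [0.3216, -0.4706, 0.2221]
tool_rot: [1.0, -0.001, -0.0, -0.0]
ft_force: [0.2, -0.1, 0.1]
grip_width: 0.0451
```

Call:
drive_tool(
  series=[
    [0.045,-0.05,0,0,0,0,0],
    [0.045,-0.05,0,0,0,0,0],
    [0.045,-0.05,0,0,0,0,0],
    [0.045,-0.05,0,0,0,0,0],
    [0.045,-0.05,0,0,0,0,0],
  ],
)

```text
time: 1.35
position: [0.5312, -0.2383, 0.2222]
tool_rot: [1.0, -0.001, -0.0, -0.0]
ft_force: [0.8, -0.8, 0.1]
grip_width: 0.0019
```

Call:
drive_tool(
  series=[
    [0.043,-0.05,0,0,0,0,0],
    [0,0,0.05,0,0,0,0],
    [0,0,0.05,0,0,0,0],
    [0,0,0.03,0,0,0,0],
    [0,0,0,0,0,0,0],
  ],
)

```text
time: 1.98
position: [0.5688, -0.1914, 0.0897]
tool_rot: [1.0, -0.001, -0.003, -0.002]
ft_force: [0.0, -0.5, -0.2]
grip_width: 0.0005
```

```bash
python3 - <<'E'
from h import *
o=robot.get_obs();P=o["position"];print(P,o["ft_force"])
ims=[]
for n in("top","side"):
    p,d=robot.camera(n);m=robot.camera_model(n)
    c=m["R"]@P+m["t"];s=c[:2]/c[2];uv=s*(1+m["k1"]*(s@s))*m["fx"]+[m["cx"],m["cy"]];print(n,uv)
    x,y=int(uv[0])-50,int(uv[1])-50
    print("crop",x,y);ims.append(cv2.resize(p[y:y+100,x:x+100],(400,400),interpolation=cv2.INTER_CUBIC));cv2.drawMarker(ims[-1],tuple(int(v) for v in (uv-[x,y])*4),(255,0,255),0,10,1)
cv2.imwrite("pics/near1.png",np.hstack(ims))
E
```

```text
[ 0.56881412 -0.19142985  0.08970156] [ 0.04679126 -0.45535977 -0.18336492]
top [338.36340755 170.56060798]
crop 288 120
side [321.40579599 231.85680218]
crop 271 181
```

View pics/near1.png

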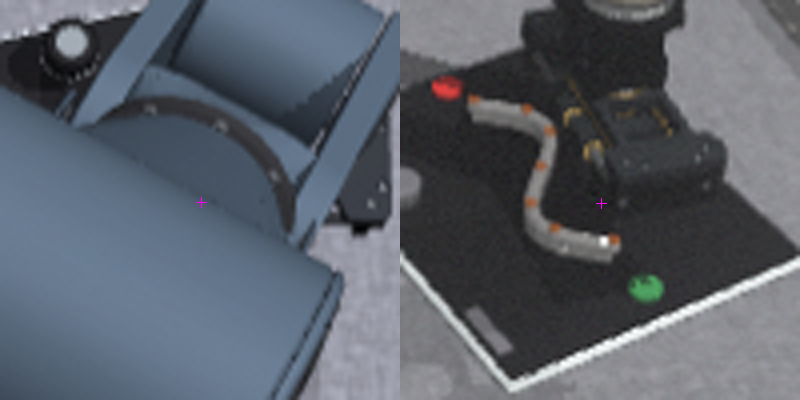

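The side crop shows the dots clearly, with dot0 at crop (614,240). The gripper's dark fingertip is near (622,203), to the right of its predicted mark at (601,203). I'll brighten and enlarge it to see the tip.

```bash
python3 - <<'E'
from h import *
p,d=robot.camera("side");np.save("s1.npy",d);cv2.imwrite("pics/raw_s1.png",p)
c=p[175:255,285:365];c=np.clip(255*(c/255.)**.45,0,255).astype(np.uint8)
e=d[175:255,285:365];e=cv2.applyColorMap(np.clip((e-1.0)/(.4)*255,0,255).astype(np.uint8),cv2.COLORMAP_JET)
f=lambda a:cv2.resize(a,(400,400),interpolation=cv2.INTER_NEAREST)
cv2.imwrite("pics/near2.png",np.hstack([f(c),f(e)]))
print(robot.get_obs()["position"])
print((d[215:245:2,310:350:2]*1000).astype(int))
E
```

```text
[ 0.57195385 -0.19332375  0.09379584]
[[1440 1440 1184 1166 1164 1167 1170 1141 1136 1135 1182 1136 1134 1135
  1137 1138 1136 1135 1136 1132]
 [1438 1431 1185 1173 1172 1167 1177 1131 1130 1131 1125 1127 1131 1130
  1129 1125 1131 1130 1126 1128]
 [1425 1430 1428 1175 1173 1165 1182 1124 1125 1125 1121 1123 1125 1123
  1122 1122 1121 1127 1124 1122]
 [1417 1418 1420 1416 1417 1159 1154 1116 1119 1116 1119 1118 1114 1114
  1116 1113 1117 1119 1119 1120]
 [1411 1410 1412 1406 1408 1239 1150 1118 1108 1107 1108 1113 1110 1117
  1118 1120 1119 1123 1123 1130]
 [1403 1399 1402 1397 1404 1239 1146 1117 1111 1109 1112 1113 1118 1127
  1123 1126 1129 1132 1132 1146]
 [1394 1392 1398 1395 1397 1243 1227 1121 1114 1116 1120 1122 1122 1124
  1132 1139 1142 1139 1147 1147]
 [1385 1383 1386 1381 1385 1248 1233 1127 1123 1130 1132 1134 1138 1138
  1141 1146 1146 1146 1151 1149]
 [1376 1383 1376 1375 1377 1249 1239 1131 1134 1139 1139 1141 1140 1146
  1147 1149 1154 1379 1375 1371]
 [1374 1372    0 1368 1372 1252 1243 1137 1138 1143 1143 1145 1370 1372
  1373 1368 1375 1368 1364 1371]
 [1362 1367 1363 1369 1366 1361 1364 1366 1362 1360 1368 1365 1363 1361
  1365 1363 1364 1369 1365 1363]
 [1330 1358 1356 1355 1359 1359 1352 1358 1358 1357 1355 1355 1358 1357
  1354 1358 1350 1353 1358 1355]
 [1329 1321 1325 1328 1323 1348 1348 1347 1343 1348 1351 1350 1350 1350
  1350 1346 1344 1348 1349 1352]
 [1327 1323 1324 1323 1324 1319 1316 1318 1340 1337 1343 1339 1338 1338
  1346 1343 1340 1341 1342 1341]
 [1328 1330 1327 1316 1322 1321 1316 1319 1335 1335 1333 1336 1335 1337
  1334 1336 1329 1330 1338 1338]]
```

View pics/near2.png

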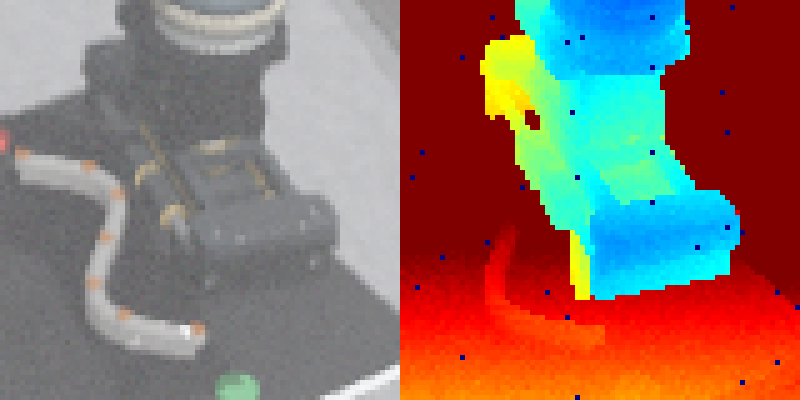

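The depth view shows the visible finger edge as a sliver at side pixels (319–323, 222–234), which matches the measured TCP to about 1 px. I'll re-measure the dots in this unobstructed side view.

```bash
cat >> fit.py <<'E'
print('---')
p=cv2.imread("pics/raw_s1.png");d=np.load("s1.npy")
h=cv2.cvtColor(p,cv2.COLOR_BGR2HSV);G=cv2.inRange(h,(5,70,80),(22,255,255));G[:200]=0;G[250:]=0;G[:,:280]=0;G[:,335:]=0
m=robot.camera_model("side")
n,_,s,c=cv2.connectedComponentsWithStats(G)
def full(uv,z):
    w=cast("side",uv,0.);e=cast("side",uv,.1);return w,e
for i in range(1,n):
    uv=[c[i]];u,v=map(int,c[i].round());dep=np.median(d[v-1:v+2,u-1:u+2])
    w0,w1=cast("side",uv,0.)[0],cast("side",uv,.1)[0]
    z0=m["R"][2]@np.r_[w0,0]+m["t"][2];z1=m["R"][2]@np.r_[w1,.1]+m["t"][2]
    print(c[i].round(1),s[i,4],"at z34",cast("side",uv,.034)[0].round(4),"z by depth",round(.1*(dep-z0)/(z1-z0),4))
# finger sliver
for v in(224,228,232):
  for u in(320,321,322):
    a,b=cast("side",[[u,v]],0.)[0],cast("side",[[u,v]],.1)[0];z0=m["R"][2]@np.r_[a,0]+m["t"][2];z1=m["R"][2]@np.r_[b,.1]+m["t"][2]
    k=(d[v,u]-z0)/(z1-z0);print(u,v,(a+(b-a)*k).round(4),round(.1*k,4))
E
python3 fit.py
```

```text
[ 0.5668 -0.0671] 13.478344924644034 [1.3 0.3 0.5 0.9 0.9 1.2 1.3 0.8 0.5]
[ 0.5659 -0.0732] 13.5126810870332 [3.  0.8 1.6 0.5 1.1 3.1]
[[0.5897, -0.1674], [0.5524, -0.1421], [0.5447, -0.1096], [0.5664, -0.0702], [0.5881, -0.0307], [0.5803, 0.0017], [0.5431, 0.0271]]
---
[289.  205.5] 6 at z34 [0.5426 0.0223] z by depth 0.0328
[327. 205.] 1 at z34 [ 0.6625 -0.0105] z by depth 0.2021
[302.  207.7] 7 at z34 [ 0.5793 -0.001 ] z by depth 0.0319
[313.5 208.8] 10 at z34 [ 0.613 -0.017] z by depth 0.1837
[308.  213.5] 6 at z34 [ 0.5876 -0.0351] z by depth 0.0329
[318.8 217.2] 12 at z34 [ 0.614  -0.0625] z by depth 0.1782
[305.7 222. ] 7 at z34 [ 0.5662 -0.0734] z by depth 0.0326
[302.9 231.1] 8 at z34 [ 0.5432 -0.1122] z by depth 0.0315
[309.2 237.2] 8 at z34 [ 0.5521 -0.1442] z by depth 0.0312
[324.  240.5] 6 at z34 [ 0.589  -0.1705] z by depth 0.0294
320 224 [ 0.5608 -0.1952] 0.1234
321 224 [ 0.56   -0.2038] 0.1304
322 224 [ 0.5393 -0.2563] 0.1767
320 228 [ 0.5624 -0.1939] 0.1075
321 228 [ 0.5587 -0.2089] 0.1205
322 228 [ 0.5639 -0.2041] 0.1153
320 232 [ 0.5604 -0.2007] 0.0988
321 232 [ 0.5617 -0.2044] 0.1015
322 232 [ 0.5665 -0.2008] 0.0974
```

Call:
drive_tool(
  series=[
    [0.009,-0.013,0,0,0,0,0],
    [0.009,-0.013,0,0,0,0,0],
    [0,0,0.02,0,0,0,0],
    [0,0,0.02,0,0,0,0],
    [0,0,0,0,0,0,0],
  ],
)

```text
time: 2.75
position: [0.5887, -0.1652, 0.0517]
tool_rot: [1.0, -0.0, -0.001, -0.001]
ft_force: [0.9, -0.1, 1.1]
grip_width: 0.0001
```

Call:
drive_tool(
  series=[
    [0,0,0,0,0,0,0],
    [0,0,0,0,0,0,0],
  ],
)

```text
time: 3.0
position: [0.5899, -0.1669, 0.0537]
tool_rot: [1.0, -0.001, 0.001, 0.0]
ft_force: [0.1, 1.0, -0.0]
grip_width: 0.0008
```

Call:
drive_tool(
  series=[
    [0,0,0.008,0,0,0,0],
    [0,0,0.006,0,0,0,0],
    [0,0,0.005,0,0,0,0],
    [0,0,0,0,0,0,0],
    [0,0,0,0,0,0,0],
  ],
)

```text
time: 3.62
position: [0.5887, -0.1667, 0.0335]
tool_rot: [1.0, -0.001, -0.0, -0.0]
ft_force: [-1.2, -0.2, 1.4]
grip_width: 0.0004
```

Call:
drive_tool(
  series=[
    [0,0,0.003,0,0,0,0],
    [0,0,0.002,0,0,0,0],
    [0,0,0,0,0,0,0],
    [0,0,0,0,0,0,0],
  ],
)

```text
time: 4.12
position: [0.5889, -0.1667, 0.0287]
tool_rot: [1.0, -0.001, -0.0, -0.0]
ft_force: [-1.3, 0.2, 3.2]
grip_width: 0.0004
```

```bash
python3 - <<'E'
from h import *
for i in range(4):
    o=robot.get_obs();print(o["position"].round(4) if hasattr(o["position"],"round") else o["position"],np.round(o["ft_force"],2))
    p,d=robot.camera("side")
E
```

```text
[ 0.5889 -0.1667  0.0287] [-1.28  0.22  3.2 ]
[ 0.589  -0.1667  0.0287] [-1.46  0.33  4.72]
[ 0.589  -0.1667  0.0287] [-1.35 -0.58  3.87]
[ 0.589  -0.1667  0.0287] [-1.41 -0.34  3.06]
```

Call:
drive_tool(
  series=[
    [-0.009,-0.006,0,0,0,0,0],
    [-0.009,-0.006,0,0,0,0,0],
    [-0.009,-0.006,0,0,0,0,0],
    [-0.009,-0.006,0,0,0,0,0],
    [0,0,0,0,0,0,0],
  ],
)

```text
time: 4.95
position: [0.5509, -0.1412, 0.0284]
tool_rot: [1.0, -0.001, -0.002, -0.001]
ft_force: [-0.5, -0.1, 3.6]
grip_width: 0.0007
```

Call:
drive_tool(
  series=[
    [-0.003,-0.008,0,0,0,0,0],
    [-0.002,-0.008,0,0,0,0,0],
    [-0.001,-0.008,0,0,0,0,0],
    [-0.001,-0.008,0,0,0,0,0],
    [0,0,0,0,0,0,0],
  ],
)

```text
time: 5.58
position: [0.5457, -0.1092, 0.0285]
tool_rot: [1.0, -0.001, -0.0, -0.001]
ft_force: [-0.5, 0.9, 3.2]
grip_width: 0.0007
```

Call:
drive_tool(
  series=[
    [0.004,-0.01,0,0,0,0,0],
    [0.006,-0.01,0,0,0,0,0],
    [0.006,-0.01,0,0,0,0,0],
    [0.006,-0.009,0,0,0,0,0],
    [0,0,0,0,0,0,0],
  ],
)

```text
time: 6.2
position: [0.569, -0.0701, 0.0285]
tool_rot: [1.0, -0.001, 0.001, -0.001]
ft_force: [1.2, 2.5, 3.6]
grip_width: 0.0008
```

Next dot4, at (.588,-.031).

Call:
drive_tool(
  series=[
    [0.005,-0.01,0,0,0,0,0],
    [0.006,-0.01,0,0,0,0,0],
    [0.005,-0.01,0,0,0,0,0],
    [0.003,-0.009,0,0,0,0,0],
    [0,0,0,0,0,0,0],
  ],
)

```text
time: 6.82
position: [0.5881, -0.0313, 0.0287]
tool_rot: [1.0, -0.001, 0.001, -0.001]
ft_force: [1.4, 3.6, 3.1]
grip_width: 0.0003
```

Call:
drive_tool(
  series=[
    [0,-0.008,0,0,0,0,0],
    [-0.001,-0.008,0,0,0,0,0],
    [-0.003,-0.008,0,0,0,0,0],
    [-0.004,-0.008,0,0,0,0,0],
    [0,0,0,0,0,0,0],
  ],
)

```text
time: 7.45
position: [0.5785, 0.0007, 0.0286]
tool_rot: [1.0, -0.001, -0.0, -0.001]
ft_force: [-0.3, 2.0, 3.1]
grip_width: 0.0005
```

Call:
drive_tool(
  series=[
    [-0.008,-0.007,0,0,0,0,0],
    [-0.009,-0.007,0,0,0,0,0],
    [-0.009,-0.006,0,0,0,0,0],
    [-0.009,-0.006,0,0,0,0,0],
    [0,0,0,0,0,0,0],
  ],
)

```text
time: 8.07
position: [0.5418, 0.0265, 0.0283]
tool_rot: [1.0, -0.001, -0.002, -0.001]
ft_force: [-0.4, 2.1, 3.0]
grip_width: 0.0009
```

```bash
python3 - <<'E'
from h import *
o=robot.get_obs();P=o["position"];print(P,o["ft_force"])
p,d=robot.camera("side");cv2.imwrite("pics/end_s.png",cv2.resize(np.clip(255*(p[165:265,240:360]/255.)**.6,0,255).astype(np.uint8),(720,600),interpolation=cv2.INTER_CUBIC))
E
```

```text
[0.54180923 0.02653424 0.02831705] [-0.38029766  2.09458594  3.03828502]
```

View pics/end_s.png

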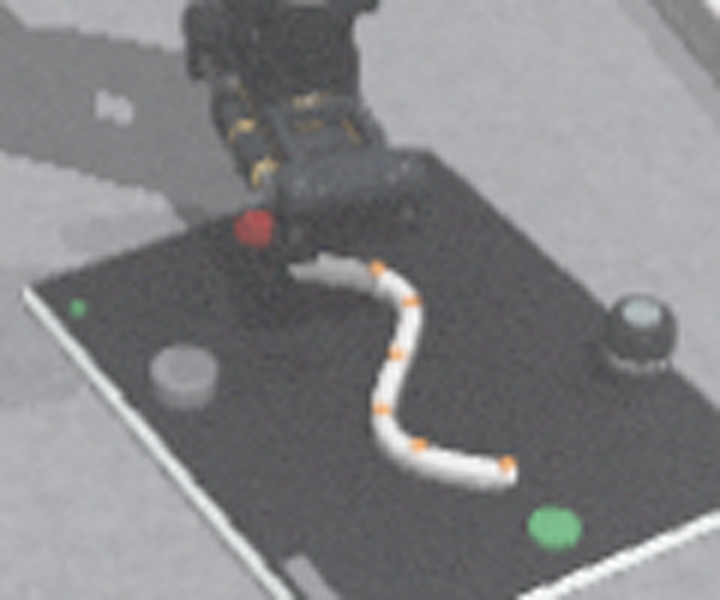

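The fingertips cover dot6 at crop (295,255), next to the red disc at (254,228). The eyepiece and lens cap stand untouched. Now I lift straight up.

Call:
drive_tool(
  series=[
    [0,0,-0.02,0,0,0,0],
    [0,0,-0.03,0,0,0,0],
    [0,0,-0.04,0,0,0,0],
    [0,0,-0.03,0,0,0,0],
    [0,0,0,0,0,0,0],
  ],
)

```text
time: 8.75
position: [0.5448, 0.0253, 0.1499]
tool_rot: [1.0, -0.001, 0.001, 0.0]
ft_force: [-0.5, 0.6, 0.4]
grip_width: 0.0003
```

```bash
python3 - <<'E'
from h import *
o=robot.get_obs();print(o["time"],o["position"],o["ft_force"])
p,d=robot.camera("side");q=cv2.imread("pics/raw_s1.png")
cv2.imwrite("pics/fin.png",np.hstack([q[150:380,210:450],p[150:380,210:450]]))
print(robot.hand_in())
E
```

```text
8.75 [0.54476594 0.02527425 0.14992372] [-0.50513505  0.64092908  0.43611242]
the job is handed in; nothing more can be done
None
```

View pics/fin.png

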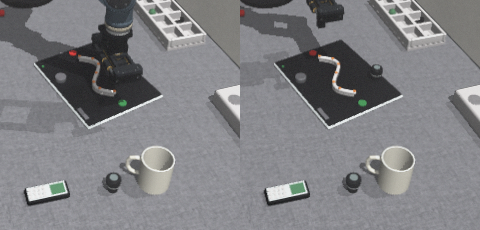

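I traced the strip in one stroke with the gripper shut and pointing down, from the green-disc end over all seven dots to the red-disc end. I then lifted clear and handed the job in at about 8.8 s; no verdict is reported.

- **Press:** at every stop between dots the fingertips were at z ≈ 28.5 mm, which is about 5.5 mm of press at 3.0–3.6 N. That is well short of the strip's stop and about 12 mm above the panel.
- **After lifting:** the fingertips were at 0.150 m and the force was back within noise. In the last side picture the strip and all the loose things in view (lens cap, eyepieces, phone and mug) were where they began. The screwdriver was outside that picture, and the arm never went near it.
- **Disagreement:** the top and side cameras differed by about 6 mm in y on the pad's position. I used the average, which puts each dot about 3 mm from either camera's estimate, against the 12 mm allowed. I read the position at each dot but did not measure the gap to it separately.

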